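# Lengthen the pantry shelf riser and cam-lock its sliding leg

## Robot

A 6-joint arm with a two-finger parallel gripper is mounted at the origin on the work surface. World frame = base frame: x ahead of the robot, y to its left, z up, the work surface at z = 0. Lengths are in mm, angles in rad, forces in N, time in s.
With the tool pointing down it reaches from about 375 to 900 mm from the base axis. Payload 3.1 kg.
Tool frame: the origin (TCP) lies on the centre line of the jaws, within the pads' length; the fingertips stand robot.tip_extent ahead of it and the grasp point (between the pads) is the TCP (robot.tip_extent is the distance from the TCP to the fingertips, in mm); z points along the fingers, y is the line along which they close (so a half turn about z gives the same grasp; the last joint's range is limited). The gripper opens to 87 mm and grips with 3 to 60 N. Pads are 19 mm wide; open, the fingers measure 117 mm over their backs; the gripper's body (75 mm by 190 mm) begins 51 mm behind the grasp point.
Start: joints at [-0.178, 0.527, 1.433, -0, 1.181, -0.178], TCP at [624.977, 0.034, 241.548] pointing down, gripper open.
Joint ranges: [-3.08, 3.08], [-0.75, 2.2], [0.22, 2.44], [-1.43, 4.57], [0, 2.65], [-2.85, 2.85]. Speed limits (rad/s): [2.79, 2.79, 3.14, 3.14, 3.14, 3.14].

## Interface

Orientations are given as a rotation vector (axis times angle).
In Python, from cell import robot gives the robot as it stands.
- The arm moves only by the tool send_rows, never from a script. Its argument "commands" is a list of rows, each a list of 5 numbers: the closure, from 0 (fully open) to 1 (shut), then the shift along the tool's x, y, z in cm, then the turn about the tool's z in rad. A call has 1 to 20 rows; each row is the pose to reach, as a shift and turn from the pose commanded when the call began, along the tool's axes at that moment; what a row does not reach only later rows make up. A row lasts 1/10 s, in which the tool goes at most 50 mm and 8.59 degrees, less where a joint would pass 70% of its speed; a pose out of reach is approached as far as the arm can. A call with a gripper value outside its range is refused whole. The fingers move at their own pace and stop on an object; "grip_force" is the grip in N (left out, the last holds). Time passes only in rows, so rows that repeat a pose let the fingers close. It gives the time, the measured TCP pose, the force, the opening and the grip force at its end, in the units of the state.
- robot.state(): the state, without advancing time (a new reading comes with each control period).
- robot.camera(name): name is "scene" or "side" or "wrist"; returns (picture, depth): 420x560x3 uint8, red, green, blue; 420x560 float32, mm along the optical axis (not along the pixel's ray), 0 where there is no reading.
- robot.calibration(name): a dict with "fx", "fy", "cx", "cy" (pixels), "rvec" (rotation vector, rad) and "tvec" (3), from world to camera coordinates, as OpenCV has them; the wrist camera has in their place "tool_from_camera" (4x4, takes a point from camera to tool coordinates, whose origin is the TCP and whose axes are the flange's). Camera axes: x right, y down, z forward; pixel columns grow to the right and rows downward; lengths in mm; the calibration is good to about 2 mm. The wrist camera is an equidistant fisheye: a pixel r from the principal point sees the ray r / f radians off the axis. A picture is of the moment at which its call begins: read the wrist's pose just before it. calibration takes no time and is no camera call.
- robot.job_done(): hands the job in; it is judged then, once.
The state is a dict: "time": time; "qpos": joint angles; "qd": joint speeds; "tau": joint torques, N m; "tool_pos": TCP position; "tcp_rot": TCP orientation; "wrist_force": force on the tool from outside, world axes, zero at the start; "moment": the same for the moment, N m; "width": finger opening in mm; "grasp_force": force on a finger pad.
Only numpy, scipy, OpenCV 4.12 (cv2) and the standard library are available. Lean on these libraries where they do the work, as an engineer would, in place of code of your own. Each camera call takes 0.05 s, during which the arm holds its last target. There are 200 camera calls.

## Task

Lengthen the shelf riser: first take the jar that stands on the table between its bare rails, in the sliding leg's way, and stand it upright on the riser's slatted deck. Then, with the cam lever still open, slide the leg out until the outer edge of its front saddle lies on the black tape band round the front rail, and there squeeze the lever shut against the upright grip, so that the leg stays on the band. Finish still holding the leg, lever and grip pinched together between the fingers; leave the other pantry goods standing where they are.

Things in the scene. Friction and masses are not known exactly. Their poses are not given: they have to be found in the camera images.
- riser: Extendable shelf riser, fixed to the table. Origin on the table under the frame; y runs along its two rails, -x is the front (towards the robot). Rails: square aluminium tubes 20 x 20 mm centred at riser x = -90 (front) and +90 mm (rear), y from -250 to +260 mm, top 120 mm above the table; bare right of the deck (y below 20 mm), where the leg slides on them.
- deck (a point): Centre of the free part of the riser's slatted wooden deck, on its top face (130 mm above the table), at riser (0, +100) mm. The deck covers riser x -107 to +107, y +20 to +270 mm; two bystanders stand at its left end (y 218 to 235 mm).
- leg (a joint): Sliding leg along the rails, m: 0 = in, grows as it is pulled out to riser -y, stop at 0.2. About 1.5 N drag; stays where left. Its middle is at riser y = -10 mm - value. A post under each rail (18 mm thick along y) and a foot bar near the table sweep the space between the rails; front saddle 40 mm along y. Once the lever is shut its cam grips the rail and the leg resists about 10 N.
- leg_edge (a point): Middle of the outer (riser -y) top edge of the leg's front saddle (grey block 34 x 40 mm round the front rail, top, where this point lies, 128 mm above the table). This edge has to lie on the tape.
- tape: Length mark: one turn of black tape, 14 mm wide along the rail, round the front rail. Origin in its centre, 110 mm above the table; its y axis runs along the rail.
- grip_top (a point): Centre of the top of the upright grip, a fixed plate on the leg above its front saddle: 30 mm wide (riser x), 8 mm thick (riser y), from 127 to 193 mm above the table. 30 mm inwards (riser +y) of leg_edge.
- grip: The same grip plate as a body, for contact; its origin is the leg's origin on the table (leg middle), not on the plate: the plate's centre is at (-90, +10, +160) mm from it in riser axes.
- lever (a joint): Cam lever, rad: 0 = shut (upright, parallel to the grip), up to 0.7 = open, leaning outwards to riser -y. Pin 18 mm outwards of grip_top's middle, 139 mm above the table. About 6 N at the tip moves it; it stays where left. Pushed alone it shoves the leg along (6 N beats the leg's drag). Below about 0.5 rad the cam starts to grip the rail. Shut, lever plus grip are 26 mm thick along riser y.
- lever_tip (a point): Free end of the lever, on its mid-plane, 56 mm from the pin. The lever is 8 mm thick and its black thumb pad 26 mm wide (riser x). Grip and open lever together span at most 63 mm along riser y, so open fingers can straddle both from above.
- thumb_pad: Black plastic thumb pad, the upper 32 mm of the lever, as a body for contact; its origin is on the lever's pin and it turns with the lever.
- jar: The jar in the way: amber glass with paper label and dark lid, diameter 56 mm up to 80 mm height, then narrowing to a 50 mm lid, 110 mm tall, 0.2 to 0.42 kg, stands on the table between the bare rails. Origin at the centre of its underside, z axis up.
- tin: Bystander: tin 60 mm across, 80 mm tall, on the left end of the deck. Origin under its centre.
- spice: Bystander: spice jar 44 mm across, 90 mm tall, on the left end of the deck. Origin under its centre.
- under_jar: Bystander: amber jar 56 mm across, 85 mm tall, on the table beneath the deck. Origin under its centre.
- tea_box: Bystander: carton 70 x 100 x 65 mm on the table beyond the right end of the rails. Origin under its centre.
- mug: Bystander: white mug 80 mm across, 90 mm tall, on the table. Origin under its centre.
- bowl: Bystander: purple bowl 140 mm across, 60 mm tall, on the table. Origin under its centre.

How it is judged:
By the outcome, as a careful person would: the job done as asked, in the order asked, and still so for the second after the job is handed in, while the arm keeps its last pose, push and grip.
It also fails if it takes over 54 s, if anything falls off the work surface, if the arm or the gripper's body presses on something with over 40 N, if the wrist force passes 120 N, or if a joint passes its speed limit or range.

## Working session

There is one attempt and no reset: what is moved stays moved. The work goes in short steps, Python scripts to look and compute and a tool call to move; the robot and the scene stay as the last step left them, time stands still between calls to the robot, and variables do not carry over. Pictures are saved under pics/ and viewed, at most 10 in all, crops included, and the job is handed in when it is done.

Besides the shell and the picture viewer there is one more tool, called as name([rows], argument=value, ...), one row to a line, values as JSON. send_rows: Moves the arm, as the interface text tells. Its arguments: {"type":"object","properties":{"commands":{"type":"array","items":{"type":"array","items":{"type":"number"}}},"grip_force":{"type":"number"}},"required":["commands"]}

```bash
mkdir -p pics
cat > h.py <<'E'
import numpy as np, cv2
from cell import robot
from scipy.spatial.transform import Rotation as R
def cam(n):
    s=robot.state(); im,d=robot.camera(n); c=robot.calibration(n); return s,im,d,c
def world(im,d,c):
    h,w=d.shape; v,u=np.mgrid[:h,:w]
    p=np.dstack([(u-c['cx'])/c['fx']*d,(v-c['cy'])/c['fy']*d,d]).reshape(-1,3)
    Rm=R.from_rotvec(c['rvec']).as_matrix()
    return ((p-np.array(c['tvec']))@Rm).reshape(h,w,3)
def save(n,im): cv2.imwrite('pics/'+n,cv2.cvtColor(im,cv2.COLOR_RGB2BGR))
E
python3 - <<'E'
from h import *
s=robot.state(); print(s, robot.tip_extent)
out=[]
for n in('scene','side'):
    s,im,d,c=cam(n); save(n+'0.png',im); np.savez(n+'0.npz',im=im,d=d,p=world(im,d,c)); print(n,c)
E
```

```text
{'time': 0.0, 'qpos': array([-1.78550046e-01,  5.28493908e-01,  1.43389816e+00,  1.24893571e-05,
        1.18141842e+00, -1.78490087e-01]), 'qd': array([ 5.72908039e-05, -9.42664567e-04, -1.70843645e-03, -1.94544130e-03,
        7.48859380e-04,  5.55829833e-04]), 'tau': array([-5.45745443e-04, -4.40045428e+01, -1.76593530e+01,  6.32597599e-02,
        5.83207863e-02, -1.53719384e-04]), 'tool_pos': array([6.24302432e+02, 1.27440039e-01, 2.40555882e+02]), 'tcp_rot': array([-2.22022000e+00, -2.22007633e+00,  1.97076787e-03]), 'wrist_force': array([-0.62743575,  0.67471419, -0.0893303 ]), 'moment': array([-0.03272336, -0.00936902,  0.03015059]), 'grasp_force': 0.0, 'width': 87.21406783802679} 19.0
scene {'fx': 441.653867131281, 'fy': 441.653867131281, 'cx': 281.0464380702754, 'cy': 210.59716180366033, 'rvec': array([ 1.51468113,  2.29624918, -0.65198655]), 'tvec': array([ 205.302466  , -344.35037261, 1920.2035246 ])}
side {'fx': 399.09142466336084, 'fy': 399.09142466336084, 'cx': 280.90391406460986, 'cy': 211.42809853985324, 'rvec': array([ 2.11089211, -0.21762008,  0.11917385]), 'tvec': array([-548.55414121,  191.43895385, 1224.39120978])}
```

View pics/scene0.png

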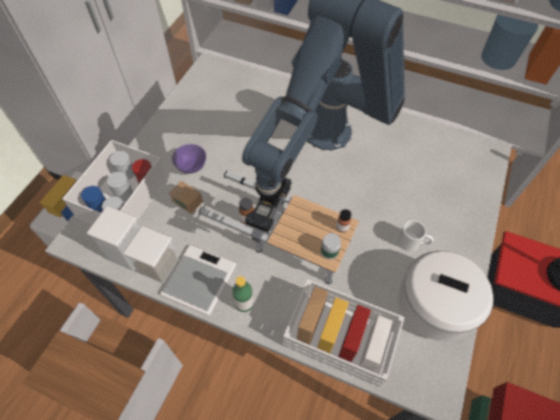

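View pics/side0.png

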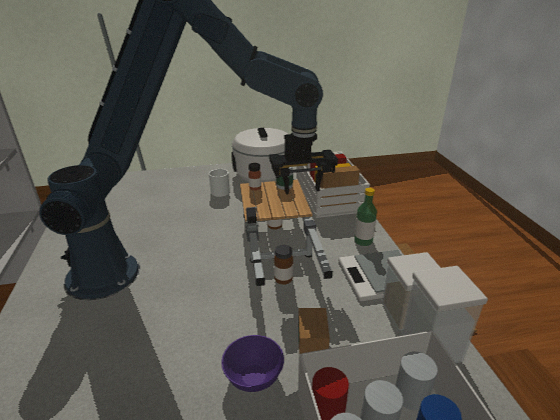

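The scene picture shows the orange deck around (313,232), the jar lid at about (246,206), and the gripper above the leg. The side picture shows the jar at (284,262) between the rail ends (258,270) and (324,268).

Run:
```python
from h import *
for n in('scene','side'):
    z=np.load(n+'0.npz'); im,d,p=z['im'],z['d'],z['p']
    hsv=cv2.cvtColor(im,cv2.COLOR_RGB2HSV)
    m=(d>0)&(abs(p[...,2]-130)<8)&(hsv[...,0]<25)&(hsv[...,1]>70)&(p[...,0]<1000)&(abs(p[...,1])<450)&(p[...,0]>300)
    q=p[m]; print(n,m.sum(),'z',np.median(q[:,2]))
    k,l,st,ce=cv2.connectedComponentsWithStats(cv2.dilate(m.astype(np.uint8),np.ones((5,5))))
    b=1+np.argmax(st[1:,4]); q=p[m&(l==b)]
    r=cv2.minAreaRect(q[:,:2].astype(np.float32)); print(r, cv2.boxPoints(r).round(0).tolist())
    # rails / height 105-125 grey
    m=(d>0)&(abs(p[...,2]-119)<6)&(hsv[...,1]<70)&(p[...,0]<950)&(p[...,0]>400)&(abs(p[...,1])<400)
    q=p[m]; print('rail pts',len(q)); 
    for a in q[::max(1,len(q)//25)]: print(a.round(0),end=' ')
    # lid of jar
    reg=(d>0)&(abs(p[...,2]-109)<5)&(hsv[...,2]<90)&(p[...,0]<950)&(p[...,0]>400)&(abs(p[...,1])<400)
    print('dark',reg.sum(),p[reg].mean(0) if reg.any() else '')
s,im,d,c=cam('wrist'); save('w0.png',im); print(c,d[210,280])
```

```text
scene 3369 z 129.49729381860598
((562.2584838867188, 133.25814819335938), (249.53298950195312, 216.4088134765625), 86.9869613647461) [[448.0, 14.0], [664.0, 3.0], [677.0, 252.0], [461.0, 264.0]]
rail pts 1227
[ 442. -256.  122.] [ 461. -234.  120.] [ 456. -183.  122.] [ 449. -138.  121.] [468. -10. 115.] [ 554. -113.  115.] [ 631. -227.  123.] [ 641. -211.  121.] [ 631. -166.  115.] [ 645. -154.  118.] [ 639. -107.  120.] [634. -60. 124.] [629. -21. 115.] [656. -23. 122.] [ 832. -287.  117.] [ 897. -320.  114.] [738. 194. 116.] [733. 256. 124.] [736. 292. 116.] [730. 342. 118.] [731. 386. 115.] [895. 182. 117.] [931. 203. 121.] [930. 267. 115.] [930. 332. 123.] [928. 397. 116.] dark 113 [ 565.36597106 -108.03507839  109.14895093]
side 2109 z 128.5141256172396
((560.7182006835938, 134.52125549316406), (255.50804138183594, 214.41473388671875), 86.88884735107422) [[447.0, 13.0], [661.0, 1.0], [675.0, 256.0], [461.0, 268.0]]
rail pts 1116
[925. 394. 121.] [933. 236. 115.] [892. 174. 121.] [849. 180. 115.] [750. 180. 113.] [626. -24. 121.] [646. -58. 118.] [476. -53. 124.] [446. -50. 115.
[... 165 characters left out ...]
45. -184.  120.] [ 629. -229.  119.] [ 461. -204.  117.] [ 443. -216.  119.] [ 623. -266.  122.] [ 785. -311.  125.] [ 442. -255.  121.] [ 785. -338.  114.] [ 785. -395.  125.] dark 558 [668.13849347 -66.08924648 108.9826403 ]
{'fx': 325.19226210127806, 'fy': 325.19226210127806, 'cx': 276.9973579535877, 'cy': 205.4761682876361, 'tool_from_camera': array([[ 4.56823544e-04, -9.63809502e-01, -2.66591514e-01,
         7.35285056e+01],
       [ 9.99999716e-01,  2.80578101e-04,  6.99195452e-04,
         5.63021109e-01],
       [-5.99091480e-04, -2.66591757e-01,  9.63809357e-01,
        -1.42090448e+02],
       [ 0.00000000e+00,  0.00000000e+00,  0.00000000e+00,
         1.00000000e+00]])} 375.5997
```

View pics/w0.png

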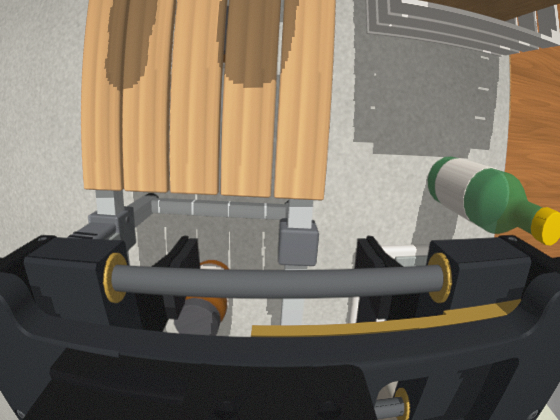

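The wrist picture shows the deck's right edge at row 195 and the rear saddle at (298,242). The front saddle is near (110,230) and the jar near (205,300), behind the fingers. The deck fit matches the given size at z≈129, so the riser origin is about (553.8,-10.8) with a yaw of about -3.05°.

```bash
cat >> h.py <<'E'
YAW=np.radians(-3.05); O=np.array([553.8,-10.8]); RZ=np.array([[np.cos(YAW),-np.sin(YAW)],[np.sin(YAW),np.cos(YAW)]])
def toR(p): return np.concatenate([(p[...,:2]-O)@RZ,p[...,2:]],-1)
def toW(x,y): return RZ@[x,y]+O
E
python3 - <<'E'
from h import *
for n in('scene','side'):
    z=np.load(n+'0.npz'); im,d,p=z['im'],z['d'],z['p']; q=toR(p); hsv=cv2.cvtColor(im,cv2.COLOR_RGB2HSV); V=hsv[...,2]
    ok=d>0
    print(n,'front-rail brightness by y:')
    m=ok&(abs(q[...,0]+90)<12)&(abs(q[...,2]-112)<16)
    for y in range(-260,20,7):
        k=m&(abs(q[...,1]-y)<3.5)
        if k.any(): print(y,k.sum(),int(np.median(V[k])),int(q[...,2][k].max()),end=' | ')
    print()
    for nm,x in(('front',-90),('rear',90)):
        k=ok&(abs(q[...,0]-x)<18)&(q[...,2]>112)&(q[...,2]<123)&(q[...,1]<-60); print(nm,k.sum(),q[k].mean(0),[q[k][:,0].min(),q[k][:,0].max(),q[k][:,1].min()])
    k=ok&(abs(q[...,0])<70)&(q[...,1]<-45)&(q[...,1]>-200)&(q[...,2]>30)&(q[...,2]<118)
    j=q[k]; print('jar',len(j)); 
    for a,b in((30,80),(100,116)):
        t=j[(j[:,2]>a)&(j[:,2]<b)]
        if len(t)>5: print(a,b,len(t),np.percentile(t,[2,50,98],axis=0).round(0).tolist(), cv2.minEnclosingCircle(t[:,:2].astype(np.float32)))
    k=ok&(abs(q[...,0]+90)<22)&(q[...,2]>130)&(q[...,2]<200)&(q[...,1]<15)&(q[...,1]>-230); t=q[k]; print('lever/grip',len(t)); 
    if len(t):
      for zz in range(130,200,10):
        u=t[abs(t[:,2]-zz-5)<5]
        if len(u): print(zz,len(u),u.min(0).round(0),u.max(0).round(0))
    x0=250 if n=='side' else 200
    (r0,r1,c0,c1)=(200,300,220,360) if n=='side' else (150,260,200,300)
    save('crop_'+n+'.png',cv2.resize(im[r0:r1,c0:c1],None,fx=5,fy=5,interpolation=cv2.INTER_CUBIC))
E
```

```text
scene front-rail brightness by y:
-253 11 123 124 | -246 9 154 123 | -239 12 172 127 | -232 12 181 124 | -225 11 171 121 | -218 11 175 124 | -211 12 176 124 | -204 11 177 124 | -197 13 174 123 | -190 13 141 124 | -183 8 84 122 | -176 15 106 122 | -169 15 149 122 | -162 11 180 123 | -155 12 174 122 | -148 13 179 123 | -141 12 173 124 | -134 13 138 124 | -127 10 107 122 | -120 1 100 104 | -1 8 144 124 | 6 16 168 125 | 13 12 150 123 | 
front 166 [ -87.55187507 -187.93195825  118.37909275] [np.float64(-103.03523279120402), np.float64(-74.14575197482095), np.float64(-253.66458610293395)]
rear 316 [  91.29730643 -209.88847121  118.45253471] [np.float64(72.66818791506867), np.float64(107.93775648247646), np.float64(-716.7129942485623)]
jar 240
30 80 53 [[-13.0, -146.0, 32.0], [17.0, -125.0, 62.0], [21.0, -98.0, 79.0]] ((-3.962522506713867, -122.53040313720703), 27.40926170349121)
100 116 137 [[-28.0, -146.0, 101.0], [-6.0, -122.0, 109.0], [16.0, -101.0, 115.0]] ((-6.690184593200684, -123.7520523071289), 26.348169326782227)
lever/grip 1
130 1 [-75.  -3. 131.] [-75.  -3. 131.]
side front-rail
[... 794 characters left out ...]
.09965684273998), np.float64(107.71449876372627), np.float64(-502.87410333772385)]
jar 546
30 80 264 [[-36.0, -153.0, 32.0], [-13.0, -147.0, 57.0], [17.0, -130.0, 80.0]] ((-9.611364364624023, -131.98049926757812), 26.9636173248291)
100 116 176 [[-31.0, -149.0, 101.0], [-9.0, -131.0, 109.0], [13.0, -103.0, 112.0]] ((-10.28089714050293, -124.97945404052734), 26.36687660217285)
lever/grip 248
130 38 [-109.  -47.  130.] [-74. -11. 140.]
140 45 [-107.  -45.  140.] [-74. -13. 150.]
150 18 [-104.  -46.  150.] [-83. -11. 160.]
160 37 [-104.  -55.  161.] [-77. -12. 170.]
170 44 [-104.  -59.  170.] [-76. -11. 180.]
180 55 [-103.  -65.  180.] [-76.  -9. 190.]
190 11 [-103.  -19.  190.] [-78. -10. 193.]
```

View pics/crop_side.png

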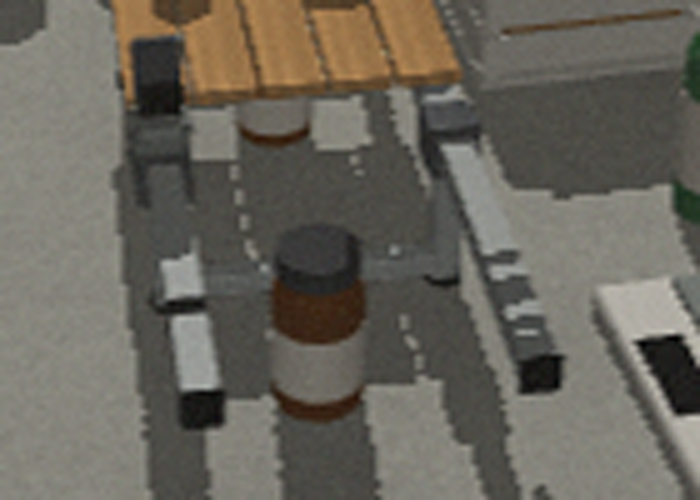

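The side crop shows the front-rail tape at about (180,302) in the crop, which is riser y ≈ -177. It also shows the jar at (318,320) in front of the foot bar, and the lever and grip at (158,75). The jar is at riser (-8.5,-124.5), which is world (539,-135). The leg is about 14 mm out, with its front edge at y ≈ -44. I'll move over the jar and turn so the jaws close along the rails.

send_rows([
  [0,-3,-2,0,0.15],
  [0,-6,-4,0,0.3],
  [0,-9,-6,0,0.45],
  [0,-11,-7,0,0.6],
  [0,-13,-8,0,0.75],
  [0,-13.47,-8.63,0,0.9],
  [0,-13.47,-8.63,0,1.05],
  [0,-13.47,-8.63,0,1.2],
  [0,-13.47,-8.63,0,1.35],
  [0,-13.47,-8.63,0,1.5],
  [0,-13.47,-8.63,0,1.624],
  [0,-13.47,-8.63,0,1.624],
  [0,-13.47,-8.63,0,1.624],
])

```text
time: 1.45
tool_pos: [538.5, -134.6, 241.4]
tcp_rot: [-3.14, 0.079, 0.001]
wrist_force: [0.5, -0.1, -0.5]
width: 87.3
grasp_force: 0.0
```

```bash
cat >> h.py <<'E'
def wristpts(s,d,c):
    h,w=d.shape; v,u=np.mgrid[:h,:w]; a=(u-c['cx'])/c['fx']; b=(v-c['cy'])/c['fy']; r=np.hypot(a,b)
    t=np.tan(np.clip(r,1e-9,1.5))/np.maximum(r,1e-9)
    P=np.dstack([a*t*d,b*t*d,d,np.ones_like(d)])@np.array(c['tool_from_camera']).T
    return P[...,:3]@R.from_rotvec(s['tcp_rot']).as_matrix().T+s['tool_pos']
E
python3 - <<'E'
from h import *
s,im,d,c=cam('wrist'); save('w1.png',im); p=wristpts(s,d,c); q=toR(p); np.savez('w1.npz',im=im,d=d,q=q)
print(s['tool_pos'],s['tcp_rot'],s['time'],s['qpos'])
R3=R.from_rotvec(s['tcp_rot']).as_matrix(); print(R3.round(3))
V=im.max(2); ok=d>0
k=ok&(abs(q[...,0]+4)<60)&(q[...,1]<-70)&(q[...,1]>-200)&(q[...,2]>95)&(q[...,2]<118); t=q[k]; print('lid',len(t)); 
if len(t)>5: print(t.mean(0),cv2.minEnclosingCircle(t[:,:2].astype(np.float32)))
E
```

```text
[ 538.53704705 -134.58463606  241.37102264] [-3.14036986e+00  7.93613216e-02  7.00661945e-04] 1.45 [-4.46223152e-01  4.33879279e-01  1.60947585e+00  2.08798436e-05
  1.09873460e+00  1.17509558e+00]
[[ 0.999 -0.051 -0.   ]
 [-0.051 -0.999  0.   ]
 [-0.    -0.    -1.   ]]
lid 2439
[  -6.83177626 -121.72063885  108.54002521] ((-8.371968269348145, -121.60617065429688), 24.85526466369629)
```

View pics/w1.png

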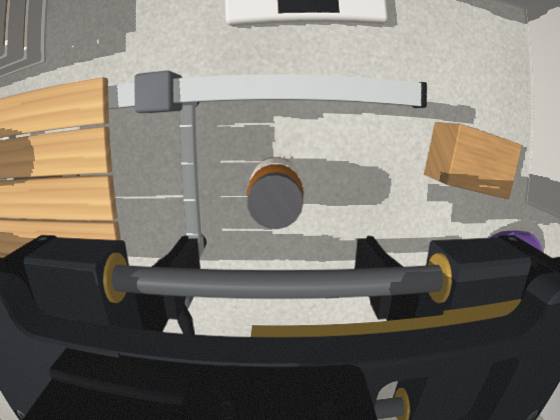

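The wrist picture shows the lid at (275,200), centred between the fingers. By depth it is at riser (-8.4,-122, 108.5), which agrees with the earlier fix, so I'll descend and grasp.

send_rows([
  [0,0,-0.15,4,0],
  [0,0,-0.15,8,0],
  [0,0,-0.15,12,0],
  [0,0,-0.15,14.5,0],
  [0,0,-0.15,16.5,0],
  [0,0,-0.15,16.5,0],
  [0.3,0,-0.15,16.5,0],
  [0.6,0,-0.15,16.5,0],
  [0.6,0,-0.15,16.5,0],
  [0.6,0,-0.15,16.5,0],
  [0.6,0,-0.15,16.5,0],
], grip_force=25)

```text
time: 2.6
tool_pos: [539.1, -133.1, 77.3]
tcp_rot: [3.14, -0.084, 0.002]
wrist_force: [0.4, 2.8, 3.0]
width: 55.0
grasp_force: 25.6
```

send_rows([
  [0.6,0,0,-3,0],
  [0.6,0,0,-6,0],
  [0.6,0,0,-9,0],
  [0.6,0,0,-12,0],
  [0.6,0,0,-15,0],
  [0.6,0,0,-17,0],
  [0.6,0.2,-2,-17,0],
  [0.6,0.4,-5,-17,0],
  [0.6,0.6,-8,-17,0],
  [0.6,0.8,-11,-17,0],
  [0.6,0.8,-14,-17,0],
  [0.6,0.8,-17,-17,0],
  [0.6,0.8,-20,-17,0],
  [0.6,0.8,-22,-17,0],
  [0.6,0.8,-22.8,-17,0],
  [0.6,0.8,-22.8,-17,0],
  [0.6,0.8,-22.8,-17,0],
])

```text
time: 4.3
tool_pos: [558.6, 93.3, 246.3]
tcp_rot: [3.14, -0.084, -0.001]
wrist_force: [-0.8, -0.1, -2.4]
width: 55.7
grasp_force: 25.0
```

Run:
```python
from h import *
s,im,d,c=cam('side'); p=world(im,d,c); q=toR(p); print(s['tool_pos'],toR(s['tool_pos']),s['width'])
k=(d>0)&(abs(q[...,0])<40)&(q[...,1]<100)&(q[...,1]>55)&(q[...,2]>136)&(q[...,2]<200); t=q[k]
print(len(t), t.min(0) if len(t) else '', np.percentile(t,[2,50,98],axis=0).round(0))
save('s2.png',cv2.resize(im[120:300,200:380],None,fx=3,fy=3))
```

```text
[558.62548313  93.32956512 246.3127355 ] [ -0.72181618 104.23881523 246.3127355 ] 55.701875126899104
137 [-29.70412016  69.60325083 167.60085832] [[-30.  73. 168.]
 [ -6.  80. 185.]
 [ 21.  97. 199.]]
```

View pics/s2.png

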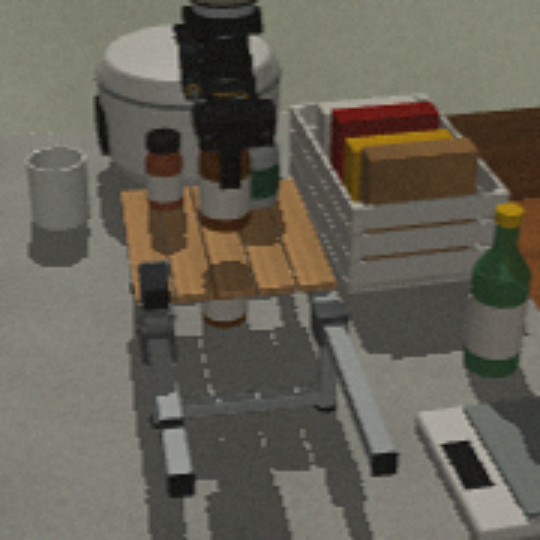

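The side picture shows the jar held upright over the deck centre at (222,195), with the bystanders clear behind it. Its bottom is at z ≈ 168. I'll lower it, release and rise.

send_rows([
  [0.6,0,0,1.5,0],
  [0.6,0,0,2.8,0],
  [0.6,0,0,3.5,0],
  [0.6,0,0,3.85,0],
  [0.6,0,0,3.85,0],
  [0.6,0,0,3.85,0],
  [0.3,0,0,3.85,0],
  [0,0,0,3.85,0],
  [0,0,0,3.85,0],
  [0,0,0,3.85,0],
  [0,0,0,0.85,0],
  [0,0,0,-2.15,0],
  [0,0,0,-5.15,0],
  [0,0,0,-5.15,0],
])

```text
time: 5.75
tool_pos: [561.7, 94.1, 302.9]
tcp_rot: [3.14, -0.083, 0.017]
wrist_force: [0.7, -0.5, 0.2]
width: 86.9
grasp_force: 0.0
```

send_rows([
  [0,-2,3,0,0],
  [0,-4,6,0,0],
  [0,-6,9,0,0],
  [0,-8,12,0,0],
  [0,-8.95,14.6,0,0],
  [0,-8.95,14.6,2,0],
  [0,-8.95,14.6,4,0],
  [0,-8.95,14.6,4,0],
  [0,-8.95,14.6,4,0],
])

```text
time: 6.65
tool_pos: [461.4, -46.8, 257.7]
tcp_rot: [-3.14, 0.084, 0.002]
wrist_force: [0.6, 0.3, 0.4]
width: 87.0
grasp_force: 0.0
```

```bash
cat > leg.py <<'E'
from h import *
s=robot.state(); print('t',s['time'],'tcp R',toR(s['tool_pos']).round(1),'w',s['width'],'tool x yaw',np.degrees(np.arctan2(*R.from_rotvec(s['tcp_rot']).as_matrix()[[1,0],0])).round(2))
for n in('side','wrist','scene'):
    s,im,d,c=cam(n); q=toR(world(im,d,c) if n!='wrist' else wristpts(s,d,c)); V=im.max(2); ok=d>0
    fr=ok&(abs(q[...,0]+90)<18)
    sd=fr&(abs(q[...,2]-128)<2.2)&(abs(q[...,0]+90)<15)&(q[...,1]<18)
    if sd.sum()>5: print(n,'saddle top y',np.percentile(q[sd][:,1],[2,50,98]).round(1),sd.sum())
    tp=fr&(abs(q[...,2]-119)<5)&(V<70)&(q[...,1]<-150)&(q[...,1]>-215)
    if tp.sum()>5: print(n,'tape y',np.percentile(q[tp][:,1],[2,50,98]).round(1),tp.sum())
    for a in (142,154,166,178,189):
        k=fr&(abs(q[...,2]-a)<4)&(q[...,1]<14)&(q[...,1]>-260)
        if k.sum()>3: print(n,a,k.sum(),'y',np.percentile(q[k][:,1],[2,50,98]).round(0),'x',np.percentile(q[k][:,0],[2,98]).round(0))
    k=ok&(abs(q[...,0])<60)&(abs(q[...,1]-104)<45)&(q[...,2]>232)&(q[...,2]<248)
    if k.sum()>5: print(n,'lid',cv2.minEnclosingCircle(q[k][:,:2].astype(np.float32)),np.median(q[k][:,2]))
E
python3 leg.py
python3 - <<'E'
from h import *
s,im,d,c=cam('wrist'); save('w3.png',im)
E
```

```text
t 6.65 tcp R [-90.3 -40.9 257.7] w 87.04679005674095 tool x yaw -3.05
side saddle top y [-42.5 -41.6 -38.8] 8
side tape y [-196.3 -178.1 -168.4] 36
side 142 36 y [-46. -41. -18.] x [-107.  -74.]
side 154 18 y [-45. -42. -16.] x [-106.  -81.]
side 166 34 y [-53. -19. -13.] x [-104.  -77.]
side 178 39 y [-60. -19. -13.] x [-103.  -77.]
side 189 27 y [-63. -18. -12.] x [-103.  -76.]
side lid ((-2.23600435256958, 100.9660873413086), 26.874088287353516) 238.41773311428625
wrist saddle top y [-40.1  -4.   -1.2] 64
wrist tape y [-182.4 -176.  -169.4] 263
wrist 142 204 y [-40. -20. -10.] x [-102.  -72.]
wrist 154 279 y [-37. -30. -11.] x [-100.  -75.]
wrist 166 252 y [-45. -40.  -9.] x [-101.  -75.]
wrist 178 321 y [-52. -47.  -9.] x [-100.  -75.]
wrist 189 797 y [-58. -14.  -7.] x [-102.  -75.]
wrist lid ((-0.4853495955467224, 105.48528289794922), 25.7735595703125) 238.9377141570067
scene saddle top y [-223.3  -12.7   -2.9] 20
scene 142 10 y [-41. -26.  -9.] x [-87. -73.]
scene 154 22 y [-42. -32.  -9.] x [-94. -74.]
scene 166 19 y [-48. -42.  -8.] x [-101.  -76.]
scene 178 23 y [-56. -49.  -8.] x [-99. -74.]
scene 189 23 y [-60. -17.  -8.] x [-102.  -76.]
scene lid ((0.40016135573387146, 104.13307189941406), 25.273820877075195) 239.64889090971673
```

View pics/w3.png

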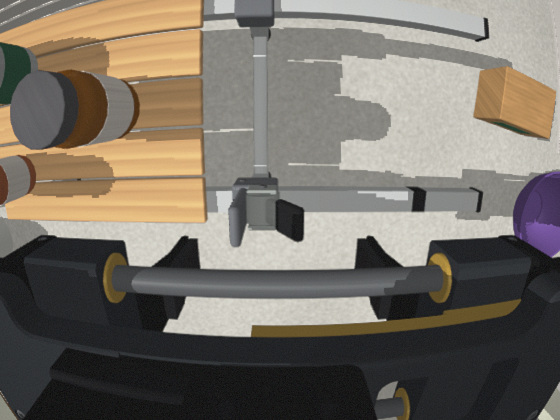

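The wrist picture shows the jar standing on the deck at (45,110), the tape at (418,200), the grip at (237,215) and the open lever pad at (290,220). The edge lies at y ≈ -41 and the tape at -176, so the leg needs about 135 mm of travel. I'll straddle the grip and lever, then narrow the jaws slightly without pinching.

send_rows([
  [0,0,-0.45,1,0],
  [0,0,-0.45,3,0],
  [0,0,-0.45,5,0],
  [0,0,-0.45,7,0],
  [0,0,-0.45,8.9,0],
  [0.1,0,-0.45,8.9,0],
  [0.18,0,-0.45,8.9,0],
  [0.18,0,-0.45,8.9,0],
], grip_force=20)

```text
time: 7.65
tool_pos: [462.7, -42.5, 169.8]
tcp_rot: [3.14, -0.083, 0.003]
wrist_force: [-0.9, -0.9, -0.2]
width: 73.5
grasp_force: 0.0
```

send_rows([
  [0.18,0,0.4,0,0],
  [0.18,0,0.8,0,0],
  [0.18,0,1.4,0,0],
  [0.18,0,2.2,0,0],
  [0.18,0,3.2,0,0],
  [0.18,0,4.2,0,0],
  [0.18,0,5.2,0,0],
  [0.18,0,6.2,0,0],
  [0.18,0,7.2,0,0],
  [0.18,0,8.2,0,0],
  [0.18,0,9.2,0,0],
  [0.18,0,10.2,0,0],
  [0.18,0,11.2,0,0],
  [0.18,0,12,0,0],
  [0.18,0,12.7,0,0],
  [0.18,0,13.3,0,0],
  [0.18,0,13.7,0,0],
  [0.18,0,13.9,0,0],
  [0.18,0,13.9,0,0],
  [0.18,0,13.9,0,0],
])

```text
time: 9.65
tool_pos: [454.2, -181.3, 169.0]
tcp_rot: [3.14, -0.083, -0.002]
wrist_force: [0.2, 0.3, 0.1]
width: 71.4
grasp_force: 0.0
```

```bash
python3 leg.py
python3 - <<'E'
from h import *
s,im,d,c=cam('side'); save('s4.png',cv2.resize(im[180:300,210:350],None,fx=5,fy=5,interpolation=cv2.INTER_CUBIC))
E
```

```text
t 9.65 tcp R [ -90.4 -175.5  169. ] w 71.37733977249039 tool x yaw -3.01
side tape y [-201.3 -178.1 -165.3] 27
side 142 10 y [-176. -174. -171.] x [-107.  -74.]
side 154 18 y [-223. -220. -218.] x [-100.  -81.]
side 166 21 y [-223. -220. -216.] x [-101.  -81.]
side 178 18 y [-225. -223. -221.] x [-101.  -81.]
side 189 13 y [-227. -226. -223.] x [-100.  -81.]
side lid ((-3.660184383392334, 103.31723022460938), 28.37076187133789) 238.23555115454334
wrist saddle top y [-173.1 -136.9 -134.5] 108
wrist tape y [-182.4 -178.7 -174.2] 313
wrist 142 523 y [-174. -155. -143.] x [-98. -72.]
wrist 154 902 y [-217. -165. -132.] x [-96. -75.]
wrist 166 712 y [-218. -174. -131.] x [-89. -74.]
wrist 178 858 y [-220. -180. -130.] x [-100.  -74.]
wrist 189 1104 y [-220. -146. -130.] x [-102.  -75.]
scene saddle top y [-216.2 -137.7   -2.9] 18
scene 142 10 y [-171. -150. -140.] x [-83. -72.]
scene 154 38 y [-220. -167. -133.] x [-101.  -73.]
scene 166 29 y [-217. -176. -132.] x [-96. -73.]
scene 178 20 y [-221. -185. -133.] x [-99. -75.]
scene 189 15 y [-223. -191. -145.] x [-100.  -73.]
scene lid ((0.2451537847518921, 103.6309585571289), 26.2398624420166) 239.43310705845383
```

View pics/s4.png

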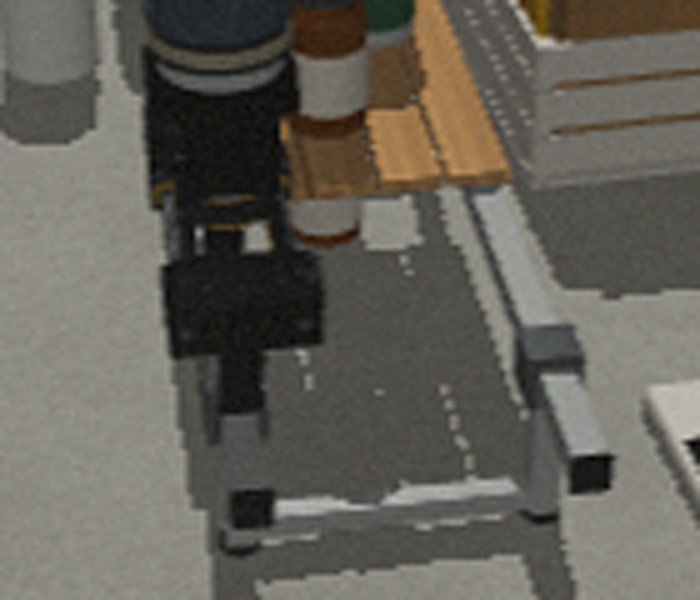

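The side picture shows the leg slid out to the tape, with the rear saddle at (550,355) and the lever still open between the fingers. The edge is at -173.8 and the tape centre at -176, so it is on the band. Next I'll squeeze the lever shut, shifting the tool inward so the inner pad holds the leg in place.

send_rows([
  [0.18,0,0.2,0,0],
  [0.18,0,0.2,0,0],
  [0.21,0,0.09,0,0],
  [0.24,0,-0.04,0,0],
  [0.27,0,-0.17,0,0],
  [0.3,0,-0.3,0,0],
  [0.33,0,-0.43,0,0],
  [0.36,0,-0.56,0,0],
  [0.39,0,-0.7,0,0],
  [0.39,0,-0.7,0,0],
], grip_force=30)

```text
time: 10.85
tool_pos: [454.9, -174.0, 169.0]
tcp_rot: [-3.14, 0.083, 0.0]
wrist_force: [0.3, -0.1, 0.1]
width: 53.8
grasp_force: 0.0
```

```bash
python3 leg.py | grep -E 'tcp|wrist (sad|tape|1)'
```

```text
t 10.85 tcp R [ -90.1 -168.2  169. ] w 53.770837405418995 tool x yaw -3.04
wrist saddle top y [-174.3 -137.9 -135.2] 154
wrist tape y [-182.4 -179.7 -175.4] 213
wrist 142 496 y [-175. -156. -144.] x [-98. -72.]
wrist 154 816 y [-202. -166. -134.] x [-96. -75.]
wrist 166 729 y [-202. -175. -133.] x [-89. -74.]
wrist 178 832 y [-204. -182. -132.] x [-100.  -74.]
wrist 189 1072 y [-204. -147. -132.] x [-102.  -75.]
```

send_rows([
  [0.42,0,-0.13,0,0],
  [0.45,0,-0.26,0,0],
  [0.48,0,-0.39,0,0],
  [0.51,0,-0.52,0,0],
  [0.54,0,-0.65,0,0],
  [0.57,0,-0.78,0,0],
  [0.6,0,-0.91,0,0],
  [0.63,0,-1.04,0,0],
  [0.66,0,-1.17,0,0],
  [0.69,0,-1.3,0,0],
  [0.72,0,-1.34,0,0],
  [0.75,0,-1.34,0,0],
  [0.75,0,-1.34,0,0],
  [0.75,0,-1.34,0,0],
])

```text
time: 12.4
tool_pos: [456.1, -154.4, 169.4]
tcp_rot: [-3.129, 0.089, -0.002]
wrist_force: [7.2, 21.1, 10.3]
width: 26.1
grasp_force: 30.0
```

```bash
python3 leg.py | grep -E 'tcp|wrist|side'
python3 - <<'E'
from h import *
s,im,d,c=cam('wrist'); save('w5.png',im); print(s['wrist_force'],s['grasp_force'])
E
```

```text
t 12.4 tcp R [ -89.9 -148.6  169.4] w 26.052853305928327 tool x yaw -3.27
side saddle top y [-174.1 -172.3 -167.6] 13
side tape y [-199.7 -171.8 -167.1] 58
side 142 47 y [-177. -169. -148.] x [-107.  -73.]
side 154 19 y [-173. -171. -162.] x [-104.  -77.]
side 166 18 y [-173. -171. -169.] x [-100.  -82.]
side lid ((-1.1741459369659424, 103.30225372314453), 27.26236343383789) 238.16956190195668
wrist saddle top y [-169.7 -132.  -129.2] 189
wrist tape y [-182.5 -178.2 -171.3] 437
wrist 142 635 y [-170. -147. -137.] x [-100.  -72.]
wrist 154 406 y [-169. -153. -127.] x [-94. -74.]
wrist 166 409 y [-169. -143. -127.] x [-88. -74.]
wrist 178 604 y [-171. -153. -125.] x [-82. -75.]
wrist 189 1020 y [-170. -141. -126.] x [-102.  -74.]
[ 7.04227074 21.75967982  9.51168536] 29.988798620179296
```

View pics/w5.png

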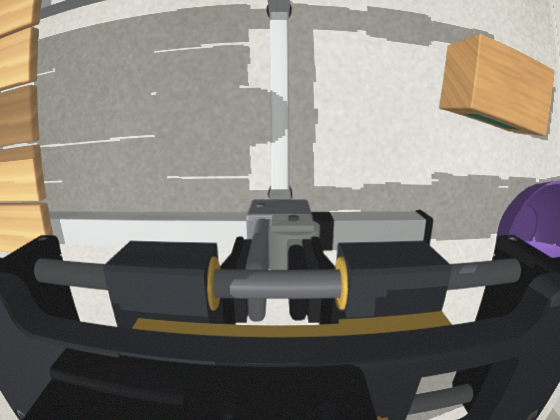

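The wrist picture shows the lever shut against the grip between the fingers at about (280,285), with the tape partly showing at (325,228). The arm gave about 6 mm during the squeeze, so the edge sits near the tape's inner border at about -169.6. I'll hold, then nudge outward.

send_rows([
  [0.75,0,0,0,0],
  [0.75,0,0,0,0],
  [0.75,0,0,0,0],
])

```text
time: 12.9
tool_pos: [456.1, -154.4, 169.5]
tcp_rot: [-3.129, 0.089, -0.002]
wrist_force: [7.0, 22.7, 9.9]
width: 26.0
grasp_force: 30.0
```

send_rows([
  [0.75,0,0.1,-0.05,0],
  [0.75,0.1,0.2,-0.1,0],
  [0.75,0.1,0.25,-0.1,0],
  [0.75,0.1,0.25,-0.1,0],
], grip_force=20)

```text
time: 13.3
tool_pos: [456.0, -155.5, 169.4]
tcp_rot: [-3.126, 0.09, 0.002]
wrist_force: [8.0, 24.5, 3.9]
width: 26.2
grasp_force: 20.5
```

send_rows([
  [0.75,0,0.1,0,0],
  [0.75,0,0.2,0,0],
  [0.75,0,0.3,0,0],
  [0.75,0,0.3,0,0],
  [0.75,0,0.3,0,0],
])

```text
time: 13.8
tool_pos: [455.8, -158.4, 169.4]
tcp_rot: [-3.125, 0.09, 0.002]
wrist_force: [6.7, 24.0, 4.5]
width: 26.8
grasp_force: 21.2
```

```bash
python3 leg.py | grep -E 'tcp|wrist|side'
```

```text
t 13.8 tcp R [ -90.  -152.6  169.4] w 26.799294592669277 tool x yaw -3.3
side saddle top y [-177.8 -175.  -168.6] 11
side tape y [-204.4 -176.2 -167.2] 51
side 142 45 y [-179. -173. -148.] x [-106.  -73.]
side 154 19 y [-178. -175. -152.] x [-101.  -76.]
side 166 19 y [-178. -175. -173.] x [-100.  -81.]
side lid ((-2.2137231826782227, 102.06845092773438), 25.91303253173828) 238.13300959811392
wrist saddle top y [-173.4 -135.8 -133.1] 189
wrist tape y [-182.7 -180.3 -174.6] 252
wrist 142 630 y [-174. -150. -141.] x [-100.  -72.]
wrist 154 386 y [-173. -157. -131.] x [-93. -74.]
wrist 166 400 y [-173. -147. -131.] x [-83. -74.]
wrist 178 621 y [-175. -157. -129.] x [-82. -74.]
wrist 189 1017 y [-175. -145. -130.] x [-102.  -74.]
```

send_rows([
  [0.75,0,0.1,0,0],
  [0.75,0,0.2,0,0],
  [0.75,0,0.22,0,0],
  [0.75,0,0.22,0,0],
  [0.75,0,0,0,0],
  [0.75,0,-0.2,0,0],
  [0.75,0,-0.35,0,0],
  [0.75,0,-0.35,0,0],
  [0.75,0,-0.35,0,0],
], grip_force=30)

```text
time: 14.85
tool_pos: [455.9, -159.0, 169.4]
tcp_rot: [-3.133, 0.086, 0.002]
wrist_force: [2.6, 11.0, 2.4]
width: 25.6
grasp_force: 30.1
```

```bash
python3 leg.py | grep -E 'tcp|wrist|side'
```

```text
t 14.85 tcp R [ -89.9 -153.2  169.4] w 25.594693647927308 tool x yaw -3.16
side saddle top y [-180.  -176.8 -172. ] 13
side tape y [-205.  -176.5 -168.2] 51
side 142 45 y [-180. -175. -156.] x [-106.  -74.]
side 154 22 y [-177. -175. -158.] x [-105.  -79.]
side 166 21 y [-177. -175. -171.] x [-100.  -80.]
side lid ((-1.2107255458831787, 103.05558013916016), 25.733394622802734) 238.18200007492754
wrist saddle top y [-174.3 -136.8 -134. ] 186
wrist tape y [-182.7 -180.7 -175.6] 201
wrist 142 632 y [-175. -151. -142.] x [-100.  -72.]
wrist 154 420 y [-174. -157. -132.] x [-93. -74.]
wrist 166 401 y [-174. -147. -132.] x [-84. -74.]
wrist 178 592 y [-175. -148. -130.] x [-81. -74.]
wrist 189 1041 y [-175. -145. -131.] x [-102.  -74.]
```

send_rows([
  [0.75,0,-0.1,0,0],
  [0.75,0,-0.2,0,0],
  [0.75,0,-0.25,0,0],
  [0.75,0,-0.25,0,0],
  [0.75,0,-0.25,0,0],
  [0.75,0,-0.25,0,0],
])

```text
time: 15.6
tool_pos: [456.0, -158.8, 169.5]
tcp_rot: [-3.137, 0.085, 0.003]
wrist_force: [1.0, 6.1, -0.0]
width: 25.4
grasp_force: 30.3
```

```bash
python3 leg.py | grep -E 'tcp|wrist (sad|tape)|lid'
python3 - <<'E'
from h import *
s,im,d,c=cam('wrist'); save('w6.png',im)
E
```

```text
t 15.6 tcp R [ -89.8 -153.   169.5] w 25.389663378352417 tool x yaw -3.12
side lid ((-1.6159001588821411, 102.73377990722656), 26.927642822265625) 238.34666400426661
wrist saddle top y [-174.2 -136.7 -134. ] 190
wrist tape y [-182.7 -180.7 -175.6] 204
scene lid ((2.2463696002960205, 102.3058090209961), 26.977813720703125) 239.11712363620657
```

View pics/w6.png

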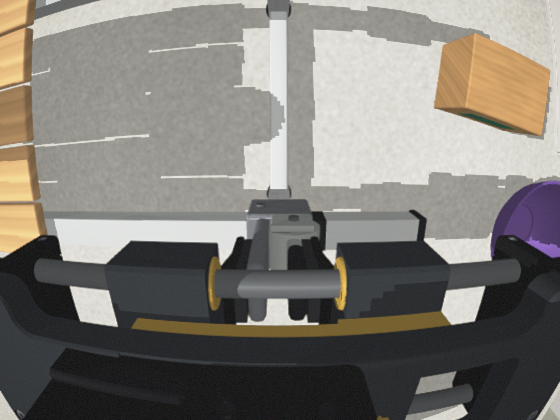

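The final wrist picture shows the saddle edge on the tape at (320,228), about half the band covered, and the lever and grip pinched together at (280,285). The width is 25.4 mm, so the lever is shut, and the jar is still standing on the deck.

```bash
python3 -c "
from cell import robot
print(robot.job_done())"
```

```text
the job is handed in; nothing more can be done
None
```

I handed the job in at about 16 s: the jar stands on the deck, the saddle edge lies on the tape about 1–2 mm from its centre, and the lever is shut and still pinched with the grip; during the squeeze the leg slipped to the tape's inner border, so I nudged it back about 5 mm with the lever already shut.

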